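# Find the full token tin by hefting

## Task

One of the three identical closed tins is full of metal tokens: find it by feel. Lift each tin straight up clear of its coaster to heft it, first the one on the red coaster, then yellow, then blue, standing each lighter tin back upright on its own coaster, and finish while holding the heaviest tin upright and still in the gripper, well up (15 to 20 cm) above the middle of the grey dice mat, without letting go of it. Leave the dice, the bell and the carousel alone.

Things in the scene. Friction and masses are not known exactly. Their poses are not given: they have to be found in the camera images.
- tin_a: one of three outwardly identical closed round token tins, bare aluminium with a dark teal band and a steel lid, 57 mm across, 76 mm tall, straight-sided, standing upright on a coaster; origin at the centre of its underside, z up its axis. Its weight cannot be seen: one tin is nearly empty, one part filled, one full (about 0.1 to 0.7 kg; the full one at least 0.15 kg heavier than the next). Which tin stands on which coaster, and which is heaviest, is not known
- tin_b: another of the three outwardly identical closed round token tins, bare aluminium with a dark teal band and a steel lid, 57 mm across, 76 mm tall, straight-sided, standing upright on a coaster; origin at the centre of its underside, z up its axis. Its weight cannot be seen: one tin is nearly empty, one part filled, one full (about 0.1 to 0.7 kg; the full one at least 0.15 kg heavier than the next). Which tin stands on which coaster, and which is heaviest, is not known
- tin_c: another of the three outwardly identical closed round token tins, bare aluminium with a dark teal band and a steel lid, 57 mm across, 76 mm tall, straight-sided, standing upright on a coaster; origin at the centre of its underside, z up its axis. Its weight cannot be seen: one tin is nearly empty, one part filled, one full (about 0.1 to 0.7 kg; the full one at least 0.15 kg heavier than the next). Which tin stands on which coaster, and which is heaviest, is not known
- coaster_red: round flat red coaster fixed on the shelf, 92 mm across, 4 mm thick, with one tin on it; origin at the centre of its underside. The three coasters stand in a row across the shelf in any colour order, at least 120 mm apart
- coaster_yellow: round flat yellow coaster fixed on the shelf, 92 mm across, 4 mm thick, with one tin on it; origin at the centre of its underside. The three coasters stand in a row across the shelf in any colour order, at least 120 mm apart
- coaster_blue: round flat blue coaster fixed on the shelf, 92 mm across, 4 mm thick, with one tin on it; origin at the centre of its underside. The three coasters stand in a row across the shelf in any colour order, at least 120 mm apart
- mat: flat grey silicone dice mat fixed on the shelf, 240 mm along its x, 220 mm along its y, 3 mm thick; origin at the centre of its underside
- die_1: purple resin die, 20 mm cube, lying on the mat near its far edge; origin at the centre of its underside; a bystander
- die_2: second purple resin die, 20 mm cube, beside the first; origin at the centre of its underside; a bystander
- bell: loose stainless steel bell shaped like an egg timer, 67 mm across, 75 mm tall, farther out than the mat and the coasters, between them; origin at the centre of its underside; a bystander
- carousel_rim (a point): a point on the rim, on the side that faces the robot at the start, of the rotating aluminium token carousel (disc 230 mm across, rim about 36 mm above the shelf, black knob in the middle reaching 97 mm), which stands behind the coasters; it moves if the carousel is turned; a bystander
There are look-alikes about, which are no part of the job. What is shaped like the tin_a but orange or pink is not meant. What is shaped like the tin_b but green is not meant.

How it is judged:
By the outcome, as a careful person would: the job done as asked, in the order asked, and still so for the second after the job is handed in, while the arm keeps its last pose, push and grip.
It also fails if it takes over 69 s, if anything falls off the work surface, if the arm or the gripper's body presses on something with over 40 N, if the wrist force passes 120 N, or if a joint passes its speed limit or range.

## Robot

A 7-joint arm with a two-finger parallel gripper is mounted at the origin on the work surface. World frame = base frame: x ahead of the robot, y to its left, z up, the work surface at z = 0. Lengths are in m, angles in rad, forces in N, time in s.
With the tool pointing down it reaches from about 0.4 to 0.925 m from the base axis. Payload 4.1 kg.
Tool frame: the origin (TCP) lies at the very end of the fingers, on their centre line; the grasp point (between the pads) lies 19 mm behind it; z points along the fingers, y is the line along which they close (so a half turn about z gives the same grasp; the last joint's range is limited). The gripper opens to 85 mm and grips with 20 to 120 N. Pads are 22 mm wide; open, the fingers measure 114 mm over their backs; the gripper's body (76 mm by 85 mm) begins 54 mm behind the grasp point. The pads swing forward as they close: fully open they stand 13 mm farther back than shut.
Start: joints at [1.074, 0.398, 0.045, 1.537, -0.019, 1.207, -0.051], TCP at [0.252, -0.599, 0.231] pointing down, gripper open.
Joint ranges: [-2.82, 2.82], [-0.49, 2.23], [-1.37, 1.46], [0, 2.46], [-1.36, 4.5], [0.23, 2], [-2.94, 2.94]. Speed limits (rad/s): [2.57, 2.57, 3.14, 3.14, 3.14, 3.14, 3.14].

## Interface

Orientations are given as a unit quaternion [w, x, y, z].
In Python, from cell import r, eyes gives the robot as it stands. The module is installed in compiled form; this text tells all that it offers.
- The arm moves only by the tool carry_out, never from a script. Its argument "moves" is a list that holds one entry, the list of rows, each a list of 5 numbers: the shift along the tool's x, y, z in mm, then the turn about the tool's z in degrees, then the finger opening in mm, from 0 to 85.4. A call has 1 to 20 rows; each row is the pose to reach, as a shift and turn from the pose commanded when the call began, along the tool's axes at that moment; what a row does not reach only later rows make up. A row lasts 1/12 s, in which the tool goes at most 41.7 mm and 7.16 degrees, less where a joint would pass 70% of its speed; a pose out of reach is approached as far as the arm can. A call with a gripper value outside its range is refused whole. The fingers move at their own pace and stop on an object; "squeeze" is the grip in N (left out, the last holds). Time passes only in rows, so rows that repeat a pose let the fingers close. It gives the time, the measured TCP pose, the force, the opening and the grip force at its end, in the units of the state.
- r.state(): the state, without advancing time (a new reading comes with each control period).
- eyes.read_camera(name): name is "side" or "top"; returns a dict with "frame" (384x512x3 uint8, blue, green, red), "depth" (384x512 float32, m along the optical axis (not along the pixel's ray), 0 where there is no reading), "vertical_fov" (degrees; the focal length in pixels is half the picture's height over the tangent of half this angle, whatever the lens; pixels are square), "cx", "cy" (the principal point, pixels), "distortion" ([k1, k2, p1, p2, k3] as OpenCV has them; the pictures are not rectified), "extrinsics" (4x4, takes a point from camera to world coordinates). Camera axes: x right, y up, looking along -z (the intrinsics and any distortion apply to the point x, -y, -z); pixel columns grow to the right and rows downward; lengths in m; the calibration is good to about 2 mm. A picture is of the moment at which its call begins.
- r.sign_off(): hands the job in; it is judged then, once.
The state is a dict: "t": time; "joint_positions": joint angles; "qvel": joint speeds; "joint_torque": joint torques, N m; "position": TCP position; "orientation": TCP orientation; "ft_force": force on the tool from outside, world axes, zero at the start; "torque": the same for the moment, N m; "finger_gap": finger opening in m; "finger_force": force on a finger pad.
Only numpy, scipy, OpenCV 4.12 (cv2) and the standard library are available. Lean on these libraries where they do the work, as an engineer would, in place of code of your own. Each camera call takes 0.05 s, during which the arm holds its last target. There are 200 camera calls.

## Working session

There is one attempt and no reset: what is moved stays moved. The work goes in short steps, Python scripts to look and compute and a tool call to move; the robot and the scene stay as the last step left them, time stands still between calls to the robot, and variables do not carry over. Pictures are saved under pics/ and viewed, at most 10 in all, crops included, and the job is handed in when it is done.

Besides the shell and the picture viewer there is one more tool, called after ">>>" as a command line: name --argument value ..., lists and objects as JSON in quotes. carry_out: Moves the arm, as the interface text tells. Its arguments: {"type":"object","properties":{"moves":{"type":"array","items":{"type":"array","items":{"type":"array","items":{"type":"number"}}}},"squeeze":{"type":"number"}},"required":["moves"]}

```bash
mkdir -p pics
cat > h.py <<'E'
import numpy as np, cv2
from cell import r, eyes
def cam(n):
    c=eyes.read_camera(n); H,W=c["depth"].shape
    f=H/2/np.tan(np.radians(c["vertical_fov"])/2)
    c["K"]=np.array([[f,0,c["cx"]],[0,f,c["cy"]],[0,0,1]]); c["D"]=np.array(c["distortion"],float); return c
def ray(c,uv):
    p=cv2.undistortPoints(np.array(uv,float).reshape(-1,1,2),c["K"],c["D"])[:,0]
    d=np.c_[p[:,0],-p[:,1],-np.ones(len(p))]; E=np.array(c["extrinsics"])
    return E[:3,3],d@E[:3,:3].T
def plane(c,uv,z):
    o,d=ray(c,uv); return o+d*((z-o[2])/d[:,2])[:,None]
def cloud(c):
    H,W=c["depth"].shape; u,v=np.meshgrid(np.arange(W),np.arange(H))
    o,d=ray(c,np.c_[u.ravel(),v.ravel()]); return (o+d*c["depth"].reshape(-1,1)).reshape(H,W,3)
E
python3 - <<'E'
from h import *
s=r.state(); print({k:np.round(s[k],3).tolist() for k in s})
for n in("top","side"):
    c=cam(n); cv2.imwrite(f"pics/{n}0.png",c["frame"]); print(n,np.round(c["extrinsics"],3).tolist(),c["D"])
E
```

```text
{'t': 0.0, 'joint_positions': [1.074, 0.399, 0.045, 1.538, -0.019, 1.207, -0.051], 'qvel': [-0.001, -0.001, -0.0, -0.0, 0.0, -0.001, 0.001], 'joint_torque': [0.0, -47.513, 1.365, -25.423, 0.012, 0.009, -0.0], 'position': [0.252, -0.599, 0.23], 'orientation': [-0.001, 0.98, 0.198, -0.0], 'ft_force': [-0.653, -0.522, 0.365], 'torque': [0.027, -0.018, -0.013], 'finger_force': 0.0, 'finger_gap': 0.085}
top [[0.009, 0.999, -0.04, 0.508], [-1.0, 0.009, -0.003, 0.071], [-0.002, 0.04, 0.999, 1.013], [0.0, 0.0, 0.0, 1.0]] [-0.07978692  0.          0.          0.          0.        ]
side [[-0.69, 0.399, -0.603, -0.063], [-0.723, -0.372, 0.582, 0.667], [0.007, 0.838, 0.546, 0.622], [0.0, 0.0, 0.0, 1.0]] [-0.0770586  0.         0.         0.         0.       ]
```

View pics/top0.png

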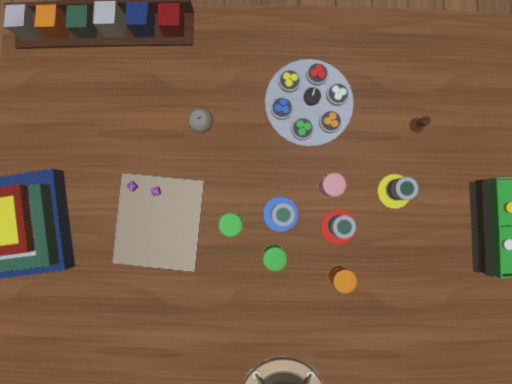

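View pics/side0.png

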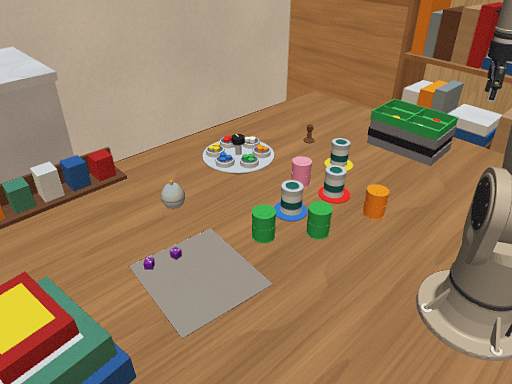

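The top view shows the tins on blue (283,214), red (343,227) and yellow (404,188). The mat is at (158,222) with dice at its far edge, and the bell is at (200,120). Distractors are green at (231,225) and (275,259), pink at (334,185) and orange at (344,281).

Run:
```python
from h import *
c=cam("top"); P=cloud(c); z=P[...,2]
m=((z>0.066)&(z<0.095)).astype(np.uint8)
n,l,st,ce=cv2.connectedComponentsWithStats(m)
for i in range(1,n):
    if 150<st[i,4]<3000:
        q=P[l==i]; (x,y),rr=cv2.minEnclosingCircle(q[:,:2].astype(np.float32))
        print("obj",ce[i].round(),st[i,4],np.round([x,y,rr,np.median(q[:,2])],4))
hsv=cv2.cvtColor(c["frame"],cv2.COLOR_BGR2HSV); H,S,V=cv2.split(hsv)
for nm,hm,u in(("red",(H<6)|(H>174),(343,227)),("yellow",(H>24)&(H<34),(395,190)),("blue",(H>100)&(H<120),(281,214))):
    mm=(hm&(S>150)&(V>80)).astype(np.uint8); w=np.zeros_like(mm); cv2.circle(w,u,24,1,-1)
    p=plane(c,np.argwhere(mm&w)[:,::-1],0.004); (x,y),rr=cv2.minEnclosingCircle(p[:,:2].astype(np.float32)); print(nm,np.round([x,y,rr],4))
g=((S<70)&(V>90)).astype(np.uint8); n,l,st,ce=cv2.connectedComponentsWithStats(g); i=l[240,158]
k=cv2.minAreaRect(np.argwhere(l==i)[:,::-1].astype(np.float32)); b=plane(c,cv2.boxPoints(k),0.003); print("mat",b.mean(0).round(4),b.round(3).tolist(),np.linalg.norm(b-np.roll(b,1,0),axis=1).round(3))
print(np.round(P[100:140:10,200],3).tolist())
```

```text
obj [334. 185.] 421 [ 0.5594 -0.1158  0.0288  0.0756]
obj [405. 188.] 438 [ 0.5533 -0.2941  0.0293  0.0795]
obj [488. 228.] 639 [ 0.4561 -0.5057  0.1205  0.0813]
obj [505. 201.] 412 [ 0.5189 -0.5417  0.058   0.0933]
obj [ 50. 224.] 527 [0.4565 0.583  0.0996 0.0802]
obj [283. 214.] 410 [0.4851 0.0075 0.0286 0.0798]
obj [230. 224.] 417 [0.4617 0.1361 0.0287 0.076 ]
obj [343. 226.] 461 [ 0.4585 -0.1389  0.0293  0.0797]
obj [275. 258.] 446 [0.3793 0.0273 0.0289 0.0761]
obj [506. 261.] 189 [ 0.3755 -0.5415  0.0334  0.0931]
obj [344. 281.] 451 [ 0.3244 -0.1437  0.0295  0.076 ]
red [ 0.4541 -0.1409  0.046 ]
yellow [ 0.5483 -0.2915  0.0456]Traceback (most recent call last):
  File "<stdin>", line 12, in <module>
  File "h.py", line 12, in plane
    o,d=ray(c,uv); return o+d*((z-o[2])/d[:,2])[:,None]
        ~~~^^^^^^
  File "h.py", line 8, in ray
    p=cv2.undistortPoints(np.array(uv,float).reshape(-1,1,2),c["K"],c["D"])[:,0]
      ~~~~~~~~~~~~~~~~~~~^^^^^^^^^^^^^^^^^^^^^^^^^^^^^^^^^^^^^^^^^^^^^^^^^^
cv2.error: OpenCV(4.12.0) /io/opencv/modules/calib3d/src/undistort.dispatch.cpp:347: error: (-215:Assertion failed) CV_IS_MAT(_src) && CV_IS_MAT(_dst) && (_src->rows == 1 || _src->cols == 1) && (_dst->rows == 1 || _dst->cols == 1) && _src->cols + _src->rows - 1 == _dst->rows + _dst->cols - 1 && (CV_MAT_TYPE(_src->type) == CV_32FC2 || CV_MAT_TYPE(_src->type) == CV_64FC2) && (CV_MAT_TYPE(_dst->type) == CV_32FC2 || CV_MAT_TYPE(_dst->type) == CV_64FC2) in function 'cvUndistortPointsInternal'
```

```bash
cat >> h.py <<'E'
from scipy.spatial.transform import Rotation as Ro
def to(*p):
    s=r.state(); q=s["orientation"]; R=Ro.from_quat([q[1],q[2],q[3],q[0]])
    return np.round(R.inv().apply(np.array(p)-s["position"])*1000,1)
E
python3 - <<'E'
from h import *
c=cam("top"); hsv=cv2.cvtColor(c["frame"],cv2.COLOR_BGR2HSV); H,S,V=cv2.split(hsv)
print(hsv[222,158],hsv[222,100],hsv[185,180],hsv[250,220],hsv[203,281],hsv[214,268])
mm=((abs(H.astype(int)-108)<15)&(S>120)).astype(np.uint8); w=np.zeros_like(mm); cv2.circle(w,(281,214),24,1,-1)
p=plane(c,np.argwhere(mm&w)[:,::-1],0.004); (x,y),rr=cv2.minEnclosingCircle(p[:,:2].astype(np.float32)); print("blue",x,y,rr)
d=np.abs(c["frame"].astype(int)-c["frame"][222,158].astype(int)).max(2); g=(d<22).astype(np.uint8)
g=cv2.morphologyEx(g,cv2.MORPH_OPEN,np.ones((5,5)))
n,l,st,ce=cv2.connectedComponentsWithStats(g); i=l[222,158]
k=cv2.minAreaRect(np.argwhere(l==i)[:,::-1].astype(np.float32)); b=plane(c,cv2.boxPoints(k),0.003); print("mat",b.mean(0).round(4),b.round(3).tolist(),np.linalg.norm(b-np.roll(b,1,0),axis=1).round(3))
print("go",to(.4585,-.139,.23))
E
```

```text
[ 17  40 166] [ 14 124 127] [ 17  41 169] [ 14 120 115] [110  73 182] [109 143 208]
blue 0.48598140478134155 0.010288274846971035 0.044427525252103806
mat [0.4616 0.3336 0.003 ] [[0.352, 0.453, 0.003], [0.591, 0.432, 0.003], [0.57, 0.214, 0.003], [0.334, 0.235, 0.003]] [0.219 0.24  0.22  0.237]
go [ 368.9 -343.8    1. ]
```

The mat measures 240 × 220 mm as given, centred at (0.462, 0.334). The lids are at 80 mm and the coaster radii are about 46 mm, so all the sizes agree. Moving above red.

>>> carry_out --moves '[[[25,-23,0,0,85],[52,-49,0,0,85],[80,-75,0,0,85],[108,-101,0,0,85],[136,-127,0,0,85],[164,-153,0,0,85],[192,-179,0,0,85],[220,-205,0,0,85],[248,-231,0,0,85],[276,-257,0,0,85],[304,-283,0,0,85],[330,-307,0,0,85],[352,-328,20,0,85],[364,-339,40,0,85],[369,-344,60,0,85],[369,-344,80,0,85],[369,-344,90,0,85],[369,-344,90,0,85]]]' --squeeze 50

```text
t: 1.7
position: [0.4567, -0.1389, 0.1391]
orientation: [-0.001, 0.98, 0.198, -0.002]
ft_force: [-0.5, 1.3, 0.7]
finger_gap: 0.0849
finger_force: 0.0
```

Run:
```python
from h import *
print(to(.4585,-.139,.032), r.state()["joint_positions"])
a=cam("top")["frame"][150:300,220:440]; b=cam("side")["frame"][70:260,200:450]
a=cv2.resize(a,None,fx=2,fy=2);b=cv2.resize(b,(a.shape[1],300)); cv2.imwrite("pics/r1.png",np.vstack([a,b]))
```

```text
[  2.1   1.1 107.1] [ 0.46758241  0.20266899 -0.29369302  2.03121078  0.07279441  0.92258441
 -1.03761848]
```

View pics/r1.png

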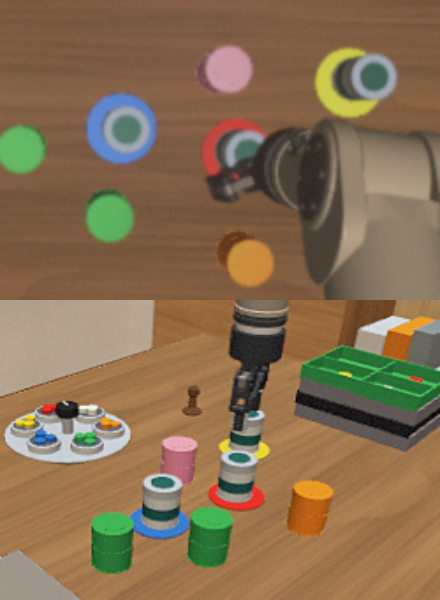

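The gripper hovers centred over the red-coaster tin, with nothing in the fingers' way. Descending and closing.

>>> carry_out --moves '[[[1,0.5,15,0,85],[2,1,35,0,85],[2,1,58,0,85],[2,1,80,0,85],[2,1,96,0,85],[2,1,104,0,85],[2,1,107,0,85],[2,1,107,0,85],[2,1,107,0,50],[2,1,107,0,50],[2,1,107,0,50],[2,1,107,0,50],[2,1,107,0,50],[2,1,107,0,50],[2,1,107,0,50],[2,1,107,0,50]]]' --squeeze 50

```text
t: 3.13
position: [0.4622, -0.1397, 0.0358]
orientation: [0.001, 0.98, 0.198, 0.001]
ft_force: [-0.6, -0.2, 4.3]
finger_gap: 0.0547
finger_force: 52.7
```

>>> carry_out --moves '[[[0,0,-3,0,50],[0,0,-8,0,50],[0,0,-16,0,50],[0,0,-26,0,50],[0,0,-36,0,50],[0,0,-46,0,50],[0,0,-54,0,50],[0,0,-58,0,50],[0,0,-60,0,50],[0,0,-60,0,50],[0,0,-60,0,50],[0,0,-60,0,50],[0,0,-60,0,50],[0,0,-60,0,50]]]'

```text
t: 4.3
position: [0.4607, -0.1392, 0.0939]
orientation: [-0.0, 0.98, 0.198, -0.0]
ft_force: [-0.6, 1.1, -1.1]
finger_gap: 0.0552
finger_force: 53.0
```

Run:
```python
from h import *
s=r.state(); print(s["ft_force"],s["position"],s["joint_torque"])
a=cam("top")["frame"][150:300,220:440]; b=cam("side")["frame"][70:260,200:450]
a=cv2.resize(a,None,fx=2,fy=2);b=cv2.resize(b,(a.shape[1],300)); cv2.imwrite("pics/r2.png",np.vstack([a,b]))
print(r.state()["ft_force"])
```

```text
[-0.62381597  1.07218433 -1.10089199] [ 0.46067615 -0.13921283  0.09388566] [ 5.46150230e-03 -3.52954602e+01 -1.27390578e+00 -2.02508104e+01
  1.04460202e-02  9.61143320e-03 -9.18302362e-05]
[-0.698211    0.09576864 -1.50932105]
```

View pics/r2.png

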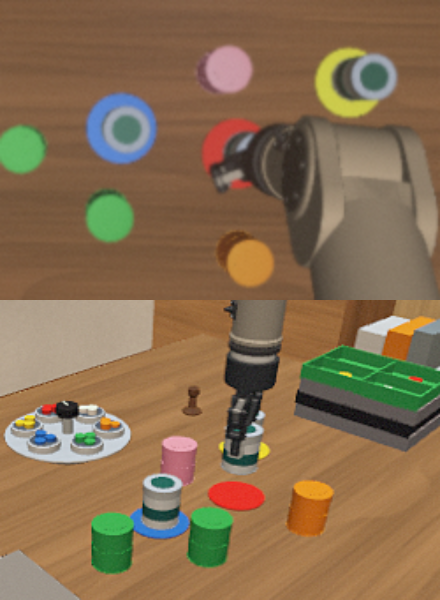

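The tin is held and clear of the red coaster. It weighs only about 0.15 kg, so it is light. Setting it back.

>>> carry_out --moves '[[[0,0,5,0,50],[0,0,14,0,50],[0,0,26,0,50],[0,0,38,0,50],[0,0,47,0,50],[0,0,53,0,50],[0,0,57,0,50],[0,0,59,0,50],[0,0,60,0,50],[0,0,60,0,50],[0,0,60,0,50],[0,0,60,0,58],[0,0,60,0,70],[0,0,60,0,85],[0,0,60,0,85],[0,0,60,0,85],[0,0,60,0,85],[0,0,60,0,85]]]'

```text
t: 5.9
position: [0.461, -0.1394, 0.0342]
orientation: [0.0, 0.98, 0.198, -0.0]
ft_force: [-0.4, 0.7, -1.0]
finger_gap: 0.0849
finger_force: 0.0
```

Run:
```python
from h import *
print(to(.5533,-.294,.15),r.state()["finger_gap"])
```

```text
[  25.2  178.3 -115.8] 0.08487459566452178
```

>>> carry_out --moves '[[[0,0,-10,0,85],[0,0,-30,0,85],[0,0,-55,0,85],[0,0,-80,0,85],[0,0,-100,0,85],[2,12,-112,0,85],[5,36,-116,0,85],[9,64,-116,0,85],[13,92,-116,0,85],[17,120,-116,0,85],[21,146,-116,0,85],[24,166,-116,0,85],[25,178,-116,0,85],[25,178,-100,0,85],[25,178,-100,0,85],[25,178,-100,0,85]]]'

```text
t: 7.23
position: [0.5519, -0.2926, 0.1337]
orientation: [-0.001, 0.98, 0.198, -0.001]
ft_force: [0.1, -0.3, -0.6]
finger_gap: 0.0845
finger_force: 0.0
```

Run:
```python
from h import *
print(to(.5533,-.294,.034),r.state()["ft_force"])
c=cam("top"); P=cloud(c); z=P[...,2]
m=((z>0.074)&(z<0.088)).astype(np.uint8); n,l,st,ce=cv2.connectedComponentsWithStats(m)
for i in range(1,n):
    if st[i,4]>150: q=P[l==i]; print(ce[i].round(),np.round(cv2.minEnclosingCircle(q[:,:2].astype(np.float32))[0],4),np.round(np.percentile(q[:,2],[5,50,95]),4))
print(r.state()["ft_force"])
a=c["frame"][150:300,220:440]; b=cam("side")["frame"][70:260,200:450]
a=cv2.resize(a,None,fx=2,fy=2);b=cv2.resize(b,(a.shape[1],300)); cv2.imwrite("pics/r3.png",np.vstack([a,b]))
```

```text
[ 0.9  2.  99.7] [ 0.06640044 -0.29146328 -0.57546547]
[168.  14.] [0.987  0.2998] [0.0768 0.0814 0.084 ]
[76. 16.] [0.9884 0.5396] [0.0771 0.0812 0.0842]
[334. 185.] [ 0.5595 -0.1154] [0.0743 0.076  0.0787]
[404. 184.] [ 0.5539 -0.2935] [0.0768 0.0796 0.0825]
[ 50. 224.] [0.4562 0.5855] [0.0747 0.0811 0.0872]
[283. 214.] [0.4852 0.0077] [0.0773 0.0799 0.0824]
[230. 225.] [0.4616 0.1365] [0.0743 0.0762 0.0789]
[344. 227.] [ 0.4568 -0.139 ] [0.0768 0.0798 0.0827]
[275. 258.] [0.3792 0.0273] [0.0743 0.0763 0.0785]
[345. 281.] [ 0.3246 -0.1438] [0.0743 0.0762 0.0788]
[-0.14675124  0.05303102  0.54197217]
```

View pics/r3.png

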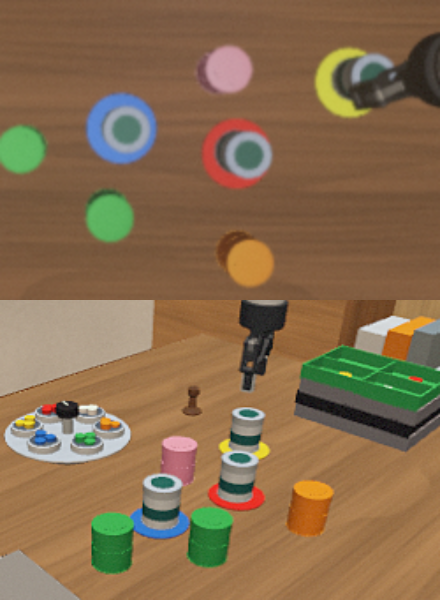

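The red tin stands back upright on its coaster (lid at (0.457, -0.139), 80 mm high). The gripper is over the yellow one.

>>> carry_out --moves '[[[0.5,1,15,0,85],[1,2,35,0,85],[1,2,58,0,85],[1,2,78,0,85],[1,2,92,0,85],[1,2,98,0,85],[1,2,100,0,85],[1,2,100,0,85],[1,2,100,0,50],[1,2,100,0,50],[1,2,100,0,50],[1,2,100,0,50],[1,2,100,0,50],[1,2,100,0,50],[1,2,100,0,50],[1,2,100,0,50]]]' --squeeze 50

```text
t: 8.67
position: [0.5557, -0.2955, 0.0359]
orientation: [0.001, 0.98, 0.198, 0.001]
ft_force: [-0.5, 1.3, 5.5]
finger_gap: 0.055
finger_force: 53.2
```

>>> carry_out --moves '[[[0,0,-3,0,50],[0,0,-8,0,50],[0,0,-16,0,50],[0,0,-26,0,50],[0,0,-36,0,50],[0,0,-46,0,50],[0,0,-54,0,50],[0,0,-58,0,50],[0,0,-60,0,50],[0,0,-60,0,50],[0,0,-60,0,50],[0,0,-60,0,50],[0,0,-60,0,50],[0,0,-60,0,50]]]'

```text
t: 9.83
position: [0.5544, -0.295, 0.0938]
orientation: [-0.0, 0.98, 0.198, -0.0]
ft_force: [-0.4, 0.1, -3.0]
finger_gap: 0.055
finger_force: 53.2
```

Run:
```python
from h import *
for i in range(4):
    print(r.state()["ft_force"]); c=cam("side")
b=cv2.resize(c["frame"][70:260,200:450],None,fx=2,fy=2); cv2.imwrite("pics/r4.png",b)
```

```text
[-0.35122197  0.0989647  -3.00259986]
[ 0.38107425  0.71025977 -2.03313681]
[-0.71022804 -0.47088455 -1.94761276]
[ 0.38343251  0.77081008 -2.97340902]
```

View pics/r4.png

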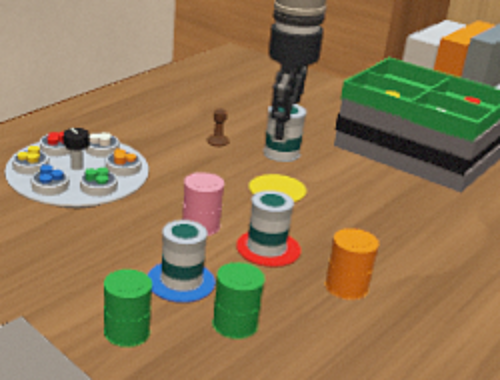

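The yellow-coaster tin is clear and upright, and weighs about 2.5 N: a bit more than red, but not clearly full. Setting it back, then moving to blue.

>>> carry_out --moves '[[[0,0,5,0,50],[0,0,14,0,50],[0,0,26,0,50],[0,0,38,0,50],[0,0,47,0,50],[0,0,53,0,50],[0,0,57,0,50],[0,0,59,0,50],[0,0,60,0,50],[0,0,60,0,50],[0,0,60,0,50],[0,0,60,0,58],[0,0,60,0,70],[0,0,60,0,85],[0,0,60,0,85],[0,0,60,0,85],[0,0,60,0,85],[0,0,60,0,85]]]'

```text
t: 11.53
position: [0.5547, -0.2952, 0.0342]
orientation: [0.0, 0.98, 0.198, 0.0]
ft_force: [0.7, -0.2, -1.2]
finger_gap: 0.0849
finger_force: 0.0
```

Run:
```python
from h import *
print(to(.4852,.0077,.15),r.state()["finger_gap"])
```

```text
[  53.3 -306.2 -115.8] 0.08487984092277509
```

>>> carry_out --moves '[[[0,0,-10,0,85],[0,0,-30,0,85],[0,0,-55,0,85],[0,0,-80,0,85],[0,0,-100,0,85],[2,-12,-112,0,85],[7,-40,-116,0,85],[13,-75,-116,0,85],[19,-110,-116,0,85],[25,-145,-116,0,85],[31,-180,-116,0,85],[37,-215,-116,0,85],[43,-248,-116,0,85],[48,-276,-116,0,85],[52,-297,-116,0,85],[53,-306,-112,0,85],[53,-306,-100,0,85],[53,-306,-100,0,85],[53,-306,-100,0,85]]]'

```text
t: 13.12
position: [0.4846, 0.0064, 0.134]
orientation: [0.0, 0.98, 0.197, -0.001]
ft_force: [0.4, 0.5, 0.2]
finger_gap: 0.0847
finger_force: 0.0
```

Run:
```python
from h import *
print(to(.4852,.0077,.034),r.state()["ft_force"])
c=cam("top"); P=cloud(c); z=P[...,2]
m=((z>0.074)&(z<0.088)).astype(np.uint8); n,l,st,ce=cv2.connectedComponentsWithStats(m)
for i in range(1,n):
    if st[i,4]>150: q=P[l==i]; print(ce[i].round(),np.round(cv2.minEnclosingCircle(q[:,:2].astype(np.float32))[0],4),np.round(np.percentile(q[:,2],[5,50,95]),4))
a=c["frame"][150:300,220:440]; b=cam("side")["frame"][70:260,200:450]
a=cv2.resize(a,None,fx=2,fy=2);b=cv2.resize(b,(a.shape[1],300)); cv2.imwrite("pics/r5.png",np.vstack([a,b]))
```

```text
[  1.2  -1.  100. ] [0.35826057 0.50168083 0.23515597]
[168.  14.] [0.9869 0.2988] [0.0765 0.0813 0.084 ]
[77. 16.] [0.9877 0.5397] [0.0772 0.0814 0.0841]
[334. 184.] [ 0.5596 -0.1151] [0.0743 0.0762 0.0786]
[406. 188.] [ 0.5524 -0.2939] [0.0768 0.0797 0.0824]
[488. 231.] [ 0.4558 -0.5043] [0.0747 0.0814 0.0875]
[ 50. 224.] [0.456  0.5855] [0.0748 0.0808 0.087 ]
[230. 224.] [0.4621 0.1362] [0.0744 0.0763 0.0788]
[347. 226.] [ 0.458  -0.1407] [0.0773 0.0798 0.0825]
[272. 259.] [0.3788 0.0271] [0.0743 0.0763 0.079 ]
```

View pics/r5.png

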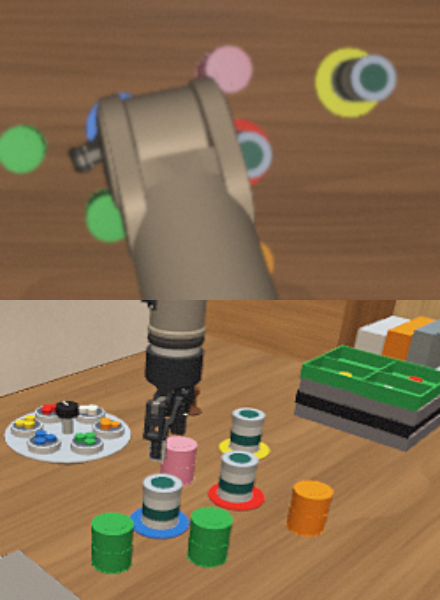

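The red and yellow tins both stand on their coasters, and the gripper is centred over blue with clear sides.

>>> carry_out --moves '[[[0.5,-0.5,15,0,85],[1,-1,35,0,85],[1,-1,58,0,85],[1,-1,78,0,85],[1,-1,92,0,85],[1,-1,98,0,85],[1,-1,100,0,85],[1,-1,100,0,85],[1,-1,100,0,50],[1,-1,100,0,50],[1,-1,100,0,50],[1,-1,100,0,50],[1,-1,100,0,50],[1,-1,100,0,50],[1,-1,100,0,50],[1,-1,100,0,50]]]' --squeeze 70

```text
t: 14.55
position: [0.4866, 0.0084, 0.0357]
orientation: [0.001, 0.98, 0.197, 0.001]
ft_force: [-0.4, -0.9, 6.7]
finger_gap: 0.0544
finger_force: 73.0
```

>>> carry_out --moves '[[[0,0,-3,0,50],[0,0,-8,0,50],[0,0,-16,0,50],[0,0,-26,0,50],[0,0,-36,0,50],[0,0,-46,0,50],[0,0,-54,0,50],[0,0,-58,0,50],[0,0,-60,0,50],[0,0,-60,0,50],[0,0,-60,0,50],[0,0,-60,0,50],[0,0,-60,0,50],[0,0,-60,0,50]]]'

```text
t: 15.72
position: [0.4852, 0.0087, 0.0939]
orientation: [-0.0, 0.98, 0.198, -0.0]
ft_force: [0.4, -0.4, -5.0]
finger_gap: 0.0547
finger_force: 74.7
```

Run:
```python
from h import *
for i in range(4):
    print(r.state()["ft_force"]); c=cam("side")
b=cv2.resize(c["frame"][70:260,200:450],None,fx=2,fy=2); cv2.imwrite("pics/r6.png",b)
print(to(.4616,.3336,.2))
```

```text
[ 0.35760995 -0.38285971 -4.99414356]
[ 0.4125558  -0.17358476 -5.8119278 ]
[ 0.31089917  0.61826199 -4.92667062]
[ 0.06852542  0.67264817 -5.60110534]
[ 103.9 -308.7 -105.9]
```

View pics/r6.png

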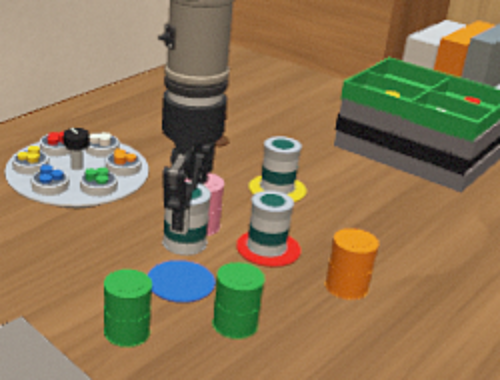

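About 5.3 N: the blue-coaster tin is the full one. Raising it, then carrying it smoothly over the mat.

>>> carry_out --moves '[[[0,0,-6,0,50],[0,0,-18,0,50],[0,0,-36,0,50],[0,0,-56,0,50],[0,0,-76,0,50],[0,0,-92,0,50],[0,0,-102,0,50],[1,-3,-107,0,50],[4,-12,-108,0,50],[9,-28,-108,0,50],[16,-49,-108,0,50],[25,-74,-108,0,50],[35,-103,-108,0,50],[45,-133,-108,0,50],[55,-163,-108,0,50],[65,-193,-108,0,50],[75,-222,-108,0,50],[84,-249,-108,0,50],[91,-271,-108,0,50],[97,-288,-108,0,50]]]'

```text
t: 17.58
position: [0.4609, 0.3152, 0.2009]
orientation: [-0.001, 0.98, 0.199, -0.001]
ft_force: [-0.0, -0.0, -4.0]
finger_gap: 0.0549
finger_force: 75.0
```

Run:
```python
from h import *
print(to(.4616,.3336,.202))
```

```text
[  7.9 -16.6  -1.1]
```

>>> carry_out --moves '[[[4,-11,0,0,50],[6,-17,0,0,50],[7,-19,0,0,50],[7,-19,0,0,50],[7,-19,0,0,50],[7,-19,0,0,50],[7,-19,0,0,50],[7,-19,0,0,50],[7,-19,0,0,50],[7,-19,0,0,50]]]'

```text
t: 18.42
position: [0.4625, 0.3318, 0.2023]
orientation: [0.0, 0.98, 0.197, 0.0]
ft_force: [0.5, -0.8, -5.0]
finger_gap: 0.0549
finger_force: 75.0
```

Run:
```python
from h import *
print(to(.4616,.3336,.202),r.state()["ft_force"],r.state()["qvel"])
t=cam("top")["frame"]; s=cam("side")["frame"]
cv2.imwrite("pics/r7.png",cv2.resize(np.vstack([t[100:300],s[60:384]]),None,fx=1.1,fy=1.1))
```

```text
[-0.2 -2.   0.3] [ 0.54447318 -0.75818036 -5.02466616] [-1.66187360e-03  1.80060486e-03 -1.60578003e-05 -1.06640608e-03
  8.18044552e-04  1.12761357e-03  8.92010140e-07]
```

View pics/r7.png

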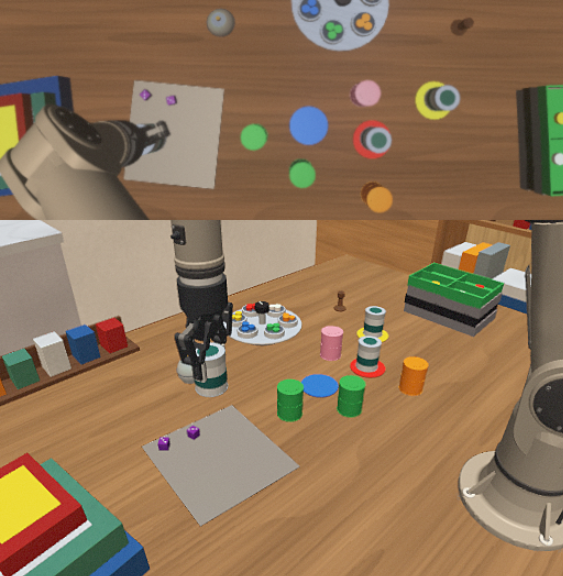

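The tin is held upright and still about 17 cm above the mat centre. The red and yellow tins are on their coasters, and the dice, bell and carousel are untouched.

```bash
python3 -c "
from cell import r
print(r.sign_off())"
```

```text
the job is handed in; nothing more can be done
None
```

The job is handed in: the heaviest tin, from the blue coaster (about 0.5 kg), is held upright about 17 cm above the mat's middle, and the red and yellow tins are back upright on their coasters.

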